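# Lift the tealight carrier out of the dust box and hold it level

## Task

Slide the clear cover of the dust box all the way open, until it lies over the box's wooden roof. Then take the small carrier with the two tealights by its handle bar, lift it straight up out of the box without tipping it, and hold it level and quite still with its underside at least 12 cm above the top of the box; the program ends still holding it there, after at least three seconds of stillness. Both tealights stay in their wells, the cover stays open, and everything else on the table stays where it is.

Things in the scene. Friction and masses are not known exactly. Their poses are not given: they have to be found in the camera images.
- dust_box: Fixed low box of pale wood, 186 (x) x 264 (y) mm, walls 94 mm high, aluminium tracks along its long sides (tops at 106 mm). Origin: centre of its underside, z up, y along the tracks. Two bays: the -y bay (inside 170 x 120 mm, floor at 12 mm) is closed only by the sliding cover; the +y bay has a fixed plywood roof (top at 93 mm).
- open_bay (a point): Centre of the floor of the open-topped (-y) bay: at [0, -64, 12] mm in the dust box's frame; axes as the dust box.
- cover (a joint): Travel of the cover along its tracks, m: 0 = shut over the -y bay, 0.128 = fully open against the stop, over the roof. It slides towards +y of the dust box, needs some 2 N, and stays where it is left; it may start a little open.
- cover_grip (a point): Point on the cover (clear pane in an aluminium frame, 172 x 130 x 7 mm): middle of its black upright grip bar, 5 mm under the bar's top and 122.5 mm above the table. The bar is 60 mm long along the dust box's x, 12 mm thick along its y, and rises 24 mm above its foot plate (top at 103.5 mm). Axes as the dust box. Pinch the bar with fingers closing along the box's y.
- carrier: Loose dark-wood carrier, base 104 (x) x 64 (y) x 10 mm, with two round wells (42 mm across, 6 mm deep) at x = -26 and +26 mm; two brass posts at y = -27 and +27 mm carry a handle bar along y. About 0.3 kg (0.2 to 0.45). Origin: centre of its underside, z up. It stands on the floor of the open bay, turned by up to 0.25 rad in the box.
- carrier_grip (a point): Middle of the carrier's wooden handle bar, 63 mm above the carrier's underside; the bar is 72 mm long (along the carrier's y), 14 mm thick (x) and 14 mm high, so its top is at 70 mm. Pinch it here with fingers closing along the carrier's x; the centre of mass is straight below. The tealights' tops reach 20 mm above the carrier's underside.
- red_tealight: Loose tealight with red wax, 39 mm across, 15 mm high, in one well of the carrier. Origin: centre of its underside.
- white_tealight: Loose tealight with white wax, 39 mm across, 15 mm high, in the other well of the carrier. Origin: centre of its underside.
- red_well (a point): Centre of the floor of the red tealight's well, at [-26, 0, 4] mm in the carrier's frame.
- white_well (a point): Centre of the floor of the white tealight's well, at [26, 0, 4] mm in the carrier's frame.
- turned_pot: Bystander: turned wooden pot, 71 mm across, 62 mm high, to the right of the box. Origin: centre of underside.
- sanding_block: Bystander: cork sanding block, 45 x 72 x 26 mm. Origin: centre of underside.
- lidded_pot: Bystander: wooden pot with a knobbed lid, 78 mm across, 98 mm high, to the left of the box. Origin: centre of underside.
- small_mortar: Bystander: small wooden mortar with an upright pestle, 60 mm across, 143 mm high, to the left of the box. Origin: centre of underside.
- cup: Bystander: low wooden cup, 76 mm across, 30 mm high. Origin: centre of underside.

How it is judged (in metres and radians):
On the way, in this order (a step that is already met when the one before it is completed fails the run):
1. the cover is slid fully open while the carrier still stands in the bay (value of joint cover above 0.115 m and z of carrier in the frame of dust_box below 0.02 m), for 0.2 s.
2. the carrier is held level and still, well above the box, for two seconds (z of carrier in the frame of dust_box above 0.19 m and angle between carrier's own z axis and vertical below 0.1 rad and linear speed of carrier below 0.02 m/s and linear speed of each of red_tealight, white_tealight below 0.03 m/s and contact force between the fingers and carrier above 1 N and contact force between carrier and dust_box below 0.2 N and distance between red_tealight and red_well below 0.006 m and distance between white_tealight and white_well below 0.006 m), for 2 s.
At the end, for the whole second after the job is handed in: The gripper holds the carrier, underside at least 19 cm above the table, tilted under 0.10 rad, still (carrier under 20 mm/s, tealights under 30 mm/s), clear of the box; both tealights are within 6 mm of their wells' centres and the cover is open by at least 115 mm (all of step 2 and value of joint cover above 0.115 m); the arm keeps its last pose, push and grip.
It fails at once if the carrier is tipped more than 0.3 rad (angle between carrier's own z axis and vertical above 0.3 rad).
It fails at once if a tealight leaves its well (distance between red_tealight and red_well above 0.015 m or distance between white_tealight and white_well above 0.015 m).
It fails at once if a bystander is shifted by more than 25 mm or tipped over (distance of any of turned_pot, sanding_block, lidded_pot, small_mortar, cup from where it was at the start of the episode above 0.025 m or angle between any of turned_pot, sanding_block, lidded_pot, small_mortar, cup's own z axis and vertical above 0.4 rad).
It also fails if it takes over 56 s, if anything falls off the work surface, if the arm or the gripper's body presses on something with over 40 N, if the wrist force passes 120 N, or if a joint passes its speed limit or range.

## Robot

A 6-joint arm with a two-finger parallel gripper is mounted at the origin on a cart in front of the work surface, level with it; the furniture and walls round the work are solid. World frame = base frame: x ahead of the robot, y to its left, z up, the work surface at z = 0. Lengths are in m, angles in degrees, forces in N, time in s.
With the tool pointing down it reaches from about 0.4 to 0.825 m from the base axis. Payload 7 kg.
Tool frame: the origin (TCP) lies on the centre line of the jaws, within the pads' length; the fingertips stand 19 mm ahead of it and the grasp point (between the pads) is the TCP (r.tip_extent is the distance from the TCP to the fingertips, in m); z points along the fingers, y is the line along which they close (so a half turn about z gives the same grasp; the last joint's range is limited). The gripper opens to 88 mm and grips with 3 to 60 N. Pads are 19 mm wide; open, the fingers measure 130 mm over their backs; the gripper's body (78 mm by 193 mm) begins 47 mm behind the grasp point.
Start: joints at [81.652, 20.546, 0.682, 0, -70.136, -16.507], TCP at [0.284, 0.612, 0.246] pointing down, gripper open.
Joint ranges: [-176.03, 176.03], [-82.01, 121.73], [-58.28, 71.71], [-173.87, 95.51], [-174.79, -0.11], [-173.66, 173.66]. Speed limits (degrees/s): [136.94, 136.94, 172.46, 180, 180, 180].

## Interface

Orientations are given as [roll, pitch, yaw] about the fixed x, y, z axes, in that order (R = Rz(yaw) Ry(pitch) Rx(roll)).
In Python, from plant import r gives the robot as it stands. The module is installed in compiled form; this text tells all that it offers.
- The arm moves only by the tool jog_arm, never from a script. Its argument "deltas" is a list that holds one entry, the list of rows, each a list of 5 numbers: the opening, from -1 (shut) to 1 (fully open), then the shift along the world's x, y, z in cm, then the turn about the world's z in rad. In form: [[[claw, dx, dy, dz, turn], ...]]. A call has 1 to 8 rows; each row shifts and turns the commanded pose from where the row before left it; what a row does not reach is not made up. A row lasts 1/8 s, in which the tool goes at most 62.5 mm and 10.7 degrees, less where a joint would pass 70% of its speed; a pose out of reach is approached as far as the arm can. A call with a gripper value outside its range is refused whole. The fingers move at their own pace and stop on an object; "force" is the grip in N (left out, the last holds). Time passes only in rows, so rows that do not move let the fingers close. It gives the time, the measured TCP pose, the force, the opening and the grip force at its end, in the units of the state.
- r.get_state(): the state, without advancing time (a new reading comes with each control period).
- r.capture(name): name is "scene" or "top" or "wrist"; returns the picture (400x640x3 uint8, blue, green, red); there is no depth.
- r.camera_info(name): a dict with "fx", "fy", "cx", "cy" (pixels), "view" (4x4, takes a point from world to camera coordinates). Camera axes: x right, y up, looking along -z (the intrinsics and any distortion apply to the point x, -y, -z); pixel columns grow to the right and rows downward; lengths in m; the calibration is good to about 2 mm. The wrist camera is an equidistant fisheye: a pixel r from the principal point sees the ray r / f radians off the axis. A picture is of the moment at which its call begins: read the wrist's pose just before it. camera_info takes no time and is no camera call; for the wrist camera it gives the pose at the moment of the call.
- r.close_job(): hands the job in; it is judged then, once.
The state is a dict: "time_s": time; "joints": joint angles; "qd": joint speeds; "joint_torque": joint torques, N m; "tcp_pos": TCP position; "eef_rot": TCP orientation; "contact_force": force on the tool from outside, world axes, zero at the start; "moment": the same for the moment, N m; "gripper_width": finger opening in m; "gripper_force": force on a finger pad.
Only numpy, scipy, OpenCV 4.12 (cv2) and the standard library are available. Lean on these libraries where they do the work, as an engineer would, in place of code of your own. Each camera call takes 0.05 s, during which the arm holds its last target. There are 200 camera calls.

## Working session

There is one attempt and no reset: what is moved stays moved. The work goes in short steps, Python scripts to look and compute and a tool call to move; the robot and the scene stay as the last step left them, time stands still between calls to the robot, and variables do not carry over. Pictures are saved under pics/ and viewed, at most 11 in all, crops included, and the job is handed in when it is done.

Besides the shell and the picture viewer there is one more tool, called after "Emit:" as name(argument=value, ...) on one line, values as JSON. jog_arm: Moves the arm, as the interface text tells. Its arguments: {"type":"object","properties":{"deltas":{"type":"array"},"force":{"type":"number"}},"required":["deltas"]}

```bash
mkdir -p pics; python3 - <<'E'
from plant import r
import cv2,numpy as np
for n in("scene","top"):
    cv2.imwrite(f"pics/{n}0.png",r.capture(n)); c=r.camera_info(n); print(n,{k:(np.round(v,4).tolist()) for k,v in c.items() if k in("fx","fy","cx","cy","view")},list(c))
print(r.get_state())
E
```

```text
scene {'fx': 477.4749, 'fy': 477.4749, 'cx': 324.0808, 'cy': 188.7563, 'view': [[0.9054, -0.4243, -0.0149, -0.4002], [0.2748, 0.5588, 0.7824, -0.2803], [-0.3236, -0.7125, 0.6226, -1.189], [0.0, 0.0, 0.0, 1.0]]} ['fx', 'fy', 'cx', 'cy', 'view']
top {'fx': 374.0394, 'fy': 374.0394, 'cx': 318.8856, 'cy': 198.105, 'view': [[0.0006, -1.0, 0.0048, 0.111], [0.9859, 0.0014, 0.1673, -0.4954], [-0.1673, 0.0046, 0.9859, -1.0485], [0.0, 0.0, 0.0, 1.0]]} ['fx', 'fy', 'cx', 'cy', 'view']
{'time_s': 0.1, 'joints': array([ 8.16535101e+01,  2.05878623e+01,  6.40209312e-01, -1.62332722e-02,
       -7.01339299e+01, -1.65045426e+01]), 'qd': array([-0.05967164, -0.02558813,  0.14593915,  0.11137376, -0.12820491,
        0.03423789]), 'joint_torque': array([-1.84464887e-03, -5.84163308e+01,  2.93752867e+01,  7.01543882e+00,
        1.02342243e-02, -4.38102734e-05]), 'tcp_pos': array([0.28356346, 0.61212669, 0.24472408]), 'eef_rot': array([ 1.79917443e+02, -8.54657128e-03, -2.48565537e+01]), 'contact_force': array([-0.08065742,  0.11065971, -0.13688902]), 'moment': array([0.02130164, 0.00255651, 0.05485742]), 'gripper_force': 0.0, 'gripper_width': 0.08770108376029538}
```

View pics/top0.png

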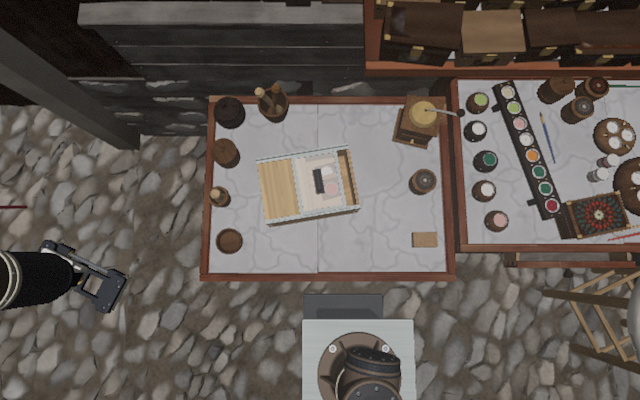

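View pics/scene0.png

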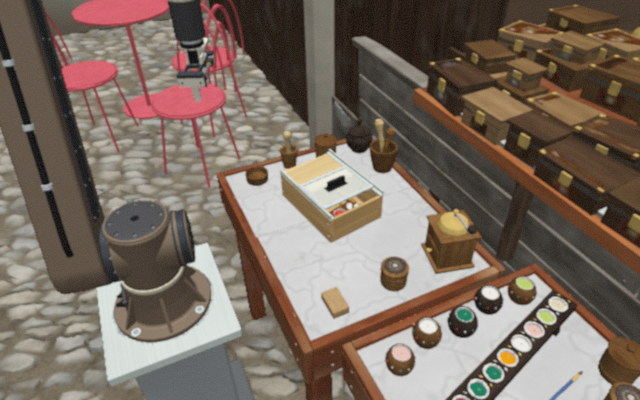

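The top view shows the box near (308,186), with its roof to the left (world +y) and the black grip bar at (319,181). The cover is already partly open. The bystanders stand left and right of the box. I'll zoom in on the box in both views.

```bash
python3 - <<'E'
import cv2,numpy as np
t=cv2.imread("pics/top0.png")[135:235,245:370]; s=cv2.imread("pics/scene0.png")[140:245,270:390]
t=cv2.resize(t,(750,600),interpolation=cv2.INTER_CUBIC)
cv2.imwrite("pics/tc.png",t)
cv2.imwrite("pics/sc.png",cv2.resize(s,None,fx=5,fy=5,interpolation=cv2.INTER_CUBIC))
E
```

```text
(no output)
```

View pics/tc.png

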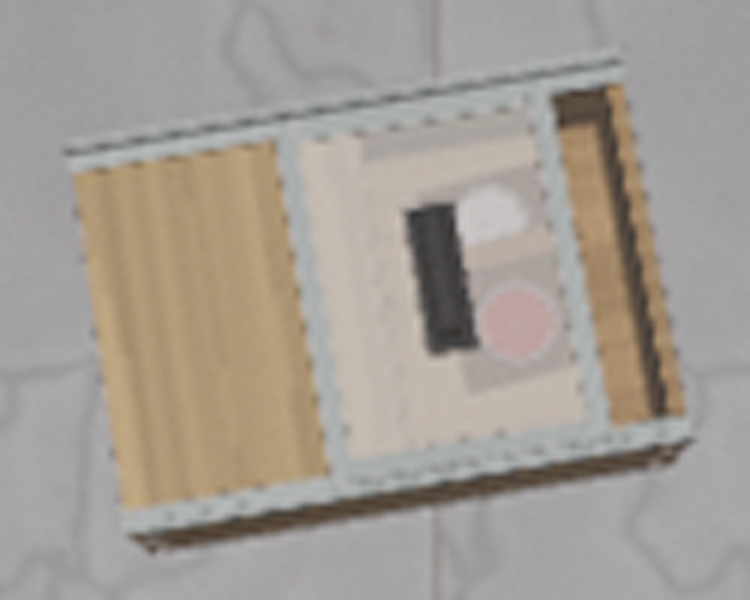

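The crop (6x, offset 245,135) shows the track-top corners at (65,145), (622,55), (690,432) and (128,525). The bar's top is at about (441,278). The red tealight is at (517,322) and the white one at (490,212), both under the pane.

```bash
cat > h.py <<'E'
from plant import r
import cv2,numpy as np
def ray(n,uv,z):
    c=r.camera_info(n);V=c["view"];R=V[:3,:3];o=-R.T@V[:3,3]
    d=R.T@np.array([(uv[0]-c["cx"])/c["fx"],-(uv[1]-c["cy"])/c["fy"],-1])
    return o+d*(z-o[2])/d[2]
def proj(n,p):
    c=r.camera_info(n);q=c["view"][:3,:3]@p+c["view"][:3,3]
    return np.array([c["cx"]-c["fx"]*q[0]/q[2],c["cy"]+c["fy"]*q[1]/q[2]])
E
python3 - <<'E'
from h import *
P=[ray("top",(245+(u-2.5)/6,135+(v-2.5)/6),.106) for u,v in[(65,145),(622,55),(690,432),(128,525)]]
P=np.array(P)[:,:2];print(P.round(4))
for i in range(4):d=P[i]-P[(i+1)%4];print(np.linalg.norm(d).round(4),np.degrees(np.arctan2(d[1],d[0])).round(2))
c=P.mean(0);print("box centre",c)
g=cv2.cvtColor(cv2.imread("pics/top0.png"),cv2.COLOR_BGR2GRAY)[160:205,300:335]
m=(g<110).astype(np.uint8)
cs,_=cv2.findContours(m,0,2);k=max(cs,key=cv2.contourArea);print(cv2.minAreaRect(k))
(x,y),_,_=cv2.minAreaRect(k);M=cv2.moments(m*0+cv2.drawContours(m*0,[k],-1,1,-1),True)
b=ray("top",(300+M["m10"]/M["m00"],160+M["m01"]/M["m00"]),.125);print("bar",b)
box=cv2.boxPoints(cv2.minAreaRect(k))+[300,160]
B=np.array([ray("top",p,.1275)[:2] for p in box]);print(B.round(4))
for u,v in[(517,322),(490,212)]:print(ray("top",(245+(u-2.5)/6,135+(v-2.5)/6),.032))
# check in scene: dark bar centroid
s=cv2.cvtColor(cv2.imread("pics/scene0.png"),cv2.COLOR_BGR2GRAY)
print("bar proj scene",proj("scene",b))
ys,xs=np.where(s[165:205,310:360]<70);print(xs.mean()+310,ys.mean()+165,len(xs))
E
```

```text
[[0.5953 0.2888]
 [0.6394 0.0295]
 [0.461  0.0007]
 [0.4183 0.2552]]
0.263 99.64
0.1806 9.15
0.2581 -80.47
0.1802 -169.27
box centre [0.52849995 0.1435523 ]
((18.15604019165039, 20.884227752685547), (24.156160354614258, 8.10998249053955), 79.99201965332031)
bar [0.5281265  0.11392128 0.125     ]
[[0.5589 0.1305]
 [0.5629 0.1088]
 [0.4972 0.0976]
 [0.4933 0.119 ]]
[0.52648154 0.07648673 0.032     ]
[0.58208712 0.0896297  0.032     ]
bar proj scene [333.78606274 179.53550502]
335.38028169014086 183.3661971830986 142
```

View pics/sc.png

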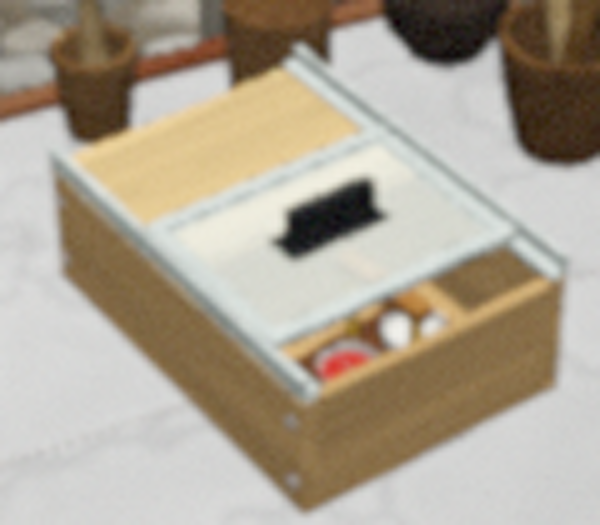

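The foot plate and bar show up as black in the scene view. The two views agree to within the bar/foot height mix, and the cover is about 30 mm open. The box yaw is about 9.6°, with its centre at (0.5285, 0.1435) and the bar at (0.527, 0.114). Next I move above the bar.

Emit:
jog_arm(deltas=[[[1, 1.5, -3.1, 0, 0.04], [1, 1.5, -3.1, 0, 0.04], [1, 1.5, -3.1, 0, 0.04], [1, 1.5, -3.1, 0, 0.04], [1, 1.5, -3.1, 0, 0.04], [1, 1.5, -3.1, 0, 0.04], [1, 1.5, -3.1, 0, 0.04], [1, 1.5, -3.1, 0, 0.04]]], force=25)

```text
time_s: 1.1
tcp_pos: [0.4039, 0.3632, 0.2453]
eef_rot: [180.0, 0.0, -6.4]
contact_force: [0.1, -0.5, 0.3]
gripper_width: 0.0878
gripper_force: 0.0
```

Emit:
jog_arm(deltas=[[[1, 1.5, -3.1, 0, 0.04], [1, 1.5, -3.1, 0, 0.04], [1, 1.5, -3.1, 0, 0.04], [1, 1.5, -3.1, 0, 0.04], [1, 1.5, -3.1, 0, 0.04], [1, 1.5, -3.1, 0, 0.04], [1, 1.5, -3.1, 0, 0.04], [1, 0, 0, 0, 0]]])

```text
time_s: 2.1
tcp_pos: [0.509, 0.1456, 0.2451]
eef_rot: [180.0, 0.1, 9.4]
contact_force: [-0.3, 0.9, -0.3]
gripper_width: 0.0877
gripper_force: 0.0
```

Emit:
jog_arm(deltas=[[[1, 0.9, -1.6, -1, 0.003], [1, 0.9, -1.6, -1, 0], [1, 0, 0, -2.5, 0], [1, 0, 0, -2.5, 0], [1, 0, 0, -2, 0], [1, 0, 0, -1.5, 0], [1, 0, 0, -1.2, 0], [1, 0, 0, 0, 0]]])

```text
time_s: 3.1
tcp_pos: [0.5264, 0.1153, 0.1278]
eef_rot: [180.0, 0.1, 9.7]
contact_force: [0.4, 0.2, 0.4]
gripper_width: 0.0878
gripper_force: 0.0
```

```bash
python3 - <<'E'
from h import *
s=r.get_state();print(s["tcp_pos"],s["contact_force"])
cv2.imwrite("pics/w1.png",r.capture("wrist"))
E
```

```text
[0.52636356 0.11525626 0.12776088] [0.41069812 0.2014686  0.42782011]
```

View pics/w1.png

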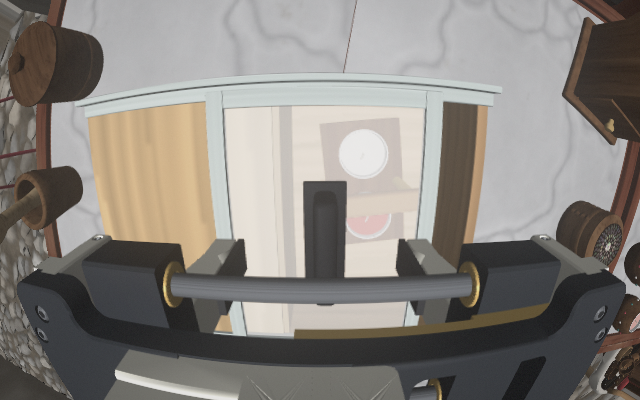

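The wrist view shows the bar at (325,240), centred between the fingers at (235,260) and (410,260). I close on it.

Emit:
jog_arm(deltas=[[[-1, 0, 0, 0, 0], [-1, 0, 0, 0, 0], [-1, 0, 0, 0, 0], [-1, 0, 0, 0, 0], [-1, 0, 0, 0, 0], [-1, 0, 0, 0, 0], [-1, 0, 0, 0, 0], [-1, 0, 0, 0, 0]]], force=25)

```text
time_s: 4.15
tcp_pos: [0.5267, 0.1153, 0.1285]
eef_rot: [180.0, 0.0, 9.7]
contact_force: [0.1, -1.2, -0.7]
gripper_width: 0.0131
gripper_force: 0.7
```

Emit:
jog_arm(deltas=[[[-1, -0.17, 0.99, 0, 0], [-1, -0.17, 0.99, 0, 0], [-1, -0.17, 0.99, 0, 0], [-1, -0.17, 0.99, 0, 0], [-1, -0.17, 0.99, 0, 0], [-1, -0.17, 0.99, 0, 0], [-1, -0.17, 0.99, 0, 0], [-1, 0, 0, 0, 0]]])

```text
time_s: 5.15
tcp_pos: [0.5145, 0.1858, 0.1285]
eef_rot: [-180.0, 0.0, 9.7]
contact_force: [-3.0, 1.5, 1.6]
gripper_width: 0.0117
gripper_force: 25.0
```

Emit:
jog_arm(deltas=[[[-1, -0.1, 0.6, 0, 0], [-1, -0.1, 0.6, 0, 0], [-1, -0.1, 0.6, 0, 0], [-1, -0.05, 0.3, 0, 0], [-1, 0, 0, 0, 0]]])

```text
time_s: 5.78
tcp_pos: [0.5111, 0.2055, 0.1285]
eef_rot: [180.0, 0.0, 9.7]
contact_force: [-4.2, -3.3, 4.0]
gripper_width: 0.0119
gripper_force: 25.0
```

Emit:
jog_arm(deltas=[[[-1, -0.05, 0.3, 0, 0], [-1, 0, 0, 0, 0]]])

```text
time_s: 6.02
tcp_pos: [0.511, 0.2057, 0.1285]
eef_rot: [179.7, 0.1, 9.7]
contact_force: [3.5, -16.4, 4.5]
gripper_width: 0.0118
gripper_force: 25.0
```

The stop is reached: the bar is at box y ≈ 64 mm, where it should be. I relax the push, release, rise, and head over the bay.

Emit:
jog_arm(deltas=[[[-1, 0.05, -0.3, 0, 0], [1, 0, 0, 0, 0], [1, 0, 0, 0, 0], [1, 0, 0, 0, 0], [1, 0, 0, 0, 0], [1, 0, 0, 0, 0], [1, 0, 0, 2, 0], [1, 0, 0, 4, 0]]])

```text
time_s: 7.02
tcp_pos: [0.5104, 0.2051, 0.1877]
eef_rot: [179.9, 0.2, 9.7]
contact_force: [1.2, 0.3, 1.1]
gripper_width: 0.076
gripper_force: 0.0
```

Emit:
jog_arm(deltas=[[[1, 0, 0, 4, -0.18], [1, 0, 0, 2, -0.18], [1, 0, -2, 0, -0.18], [1, 0, -2, 0, -0.18], [1, 0, 0, 0, -0.18], [1, 0, 0, 0, -0.18], [1, 0, 0, 0, -0.18], [1, 0, 0, 0, -0.18]]])

```text
time_s: 8.02
tcp_pos: [0.5113, 0.1657, 0.2486]
eef_rot: [-180.0, 0.0, -73.2]
contact_force: [-0.6, 0.7, 0.6]
gripper_width: 0.0876
gripper_force: 0.0
```

```bash
python3 - <<'E'
from h import *
cv2.imwrite("pics/w2.png",r.capture("wrist"))
t=r.capture("top");cv2.imwrite("pics/top2.png",t)
cv2.imwrite("pics/tc2.png",cv2.resize(t[135:235,245:370],(750,600),interpolation=cv2.INTER_CUBIC))
cv2.imwrite("pics/scene2.png",r.capture("scene"))
E
```

```text
(no output)
```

View pics/w2.png

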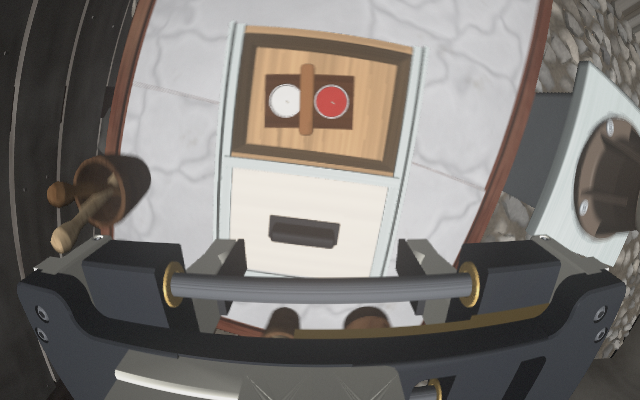

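View pics/tc2.png

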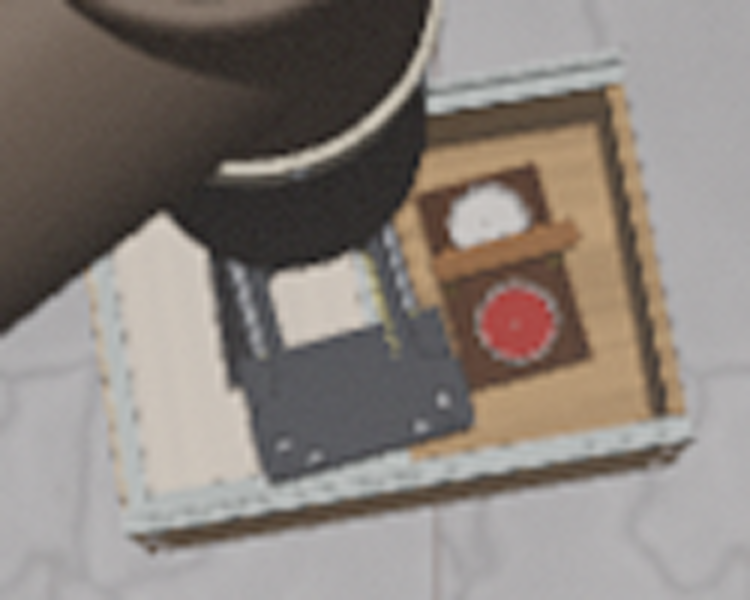

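The cover now lies over the roof and the carrier is exposed. In the wrist view, the handle bar runs (307,66)–(306,134), with white at (286,101) and red at (332,101). In the top crop, the bar runs (440,265)–(575,235), white is at (490,217) and red at (517,322).

```bash
cat >> h.py <<'E'
def wray(uv,z,c=None):
    c=c or r.camera_info("wrist");V=c["view"];R=V[:3,:3];o=-R.T@V[:3,3]
    a,b=(uv[0]-c["cx"])/c["fx"],(uv[1]-c["cy"])/c["fy"];t=np.hypot(a,b);k=np.sin(t)/t
    d=R.T@np.array([a*k,-b*k,-np.cos(t)]);return o+d*(z-o[2])/d[2]
def blobs(im,off=(0,0)):
    h=cv2.cvtColor(im,cv2.COLOR_BGR2HSV);out={}
    for n,lo,hi in(("red",(170,120,90),(180,255,255)),("red0",(0,165,130),(4,255,255)),("white",(0,0,185),(180,45,255)),("bar",(7,110,90),(15,255,190))):
        m=cv2.inRange(h,lo,hi);cs,_=cv2.findContours(m,0,2)
        if cs:
            k=max(cs,key=cv2.contourArea);q=cv2.minAreaRect(k);out[n]=(np.round(np.array(q[0])+off,1),np.round(q[1],1),round(q[2],1))
    return out
E
python3 - <<'E'
from h import *
w=cv2.imread("pics/w2.png");t=cv2.imread("pics/top2.png")
print("wrist",blobs(w[60:140,255:360],(255,60)));print("top",blobs(t[160:205,315:345],(315,160)))
T=lambda u,v,z:ray("top",(245+(u-2.5)/6,135+(v-2.5)/6),z)
f=lambda p:np.round(p*1000,1)
for n,uw,ut,z in(("red",(332,101),(517,322),.032),("white",(286,101),(490,217),.032),("barA",(307,66),(575,235),.082),("barB",(306,134),(440,265),.082)):
    print(n,f(wray(uw,z)),f(T(*ut,z)))
print("base w",[f(wray(p,.022))[:2] for p in((266,73),(355,76),(352,130),(265,127))])
print("base t",[f(T(*p,.022))[:2] for p in((420,195),(535,165),(592,355),(470,388))])
print("cover grip w",f(wray((304,231),.1275)))
E
```

```text
wrist {'white': (array([285., 101.]), array([32., 28.]), 90.0), 'bar': (array([306.5,  99. ]), array([70., 15.]), 90.0)}
top {'white': (array([325.5, 170.6]), array([ 7.3, 10.4]), 76.0), 'bar': (array([328.6, 176.2]), array([ 5.3, 24.3]), 75.1)}
red [525.7  76.6  32. ] [526.5  76.5  32. ]
white [575.6  91.8  32. ] [579.5  89.6  32. ]
barA [560.6  52.5  82. ] [558.6  50.7  82. ]
barB [541.5 117.4  82. ] [544.  114.5  82. ]
base w [array([609.4,  66. ]), array([509. ,  39.3]), array([492.6, 101.7]), array([592.1, 128.3])]
base t [array([593.3, 124.5]), array([608.9,  66.7]), array([511.8,  39. ]), array([495.2,  99.5])]
cover grip w [517.2 197.4 127.5]
```

Both views agree within 2–3 mm: the handle middle is at (0.551, 0.084) and the carrier yaw is about 15°. I go in half-open, with the TCP at z ≈ 0.077.

Emit:
jog_arm(deltas=[[[0, 0.8, -1.64, 0, -0.03], [0, 0.8, -1.64, 0, 0], [0, 0.8, -1.64, 0, 0], [0, 0.8, -1.64, -2, 0], [0, 0.8, -1.64, -3, 0], [0, 0, 0, -3, 0], [0, 0, 0, -2, 0], [0, 0, 0, 0, 0]]])

```text
time_s: 9.18
tcp_pos: [0.5507, 0.0823, 0.147]
eef_rot: [179.8, -0.0, -74.6]
contact_force: [0.3, 0.0, 1.0]
gripper_width: 0.0444
gripper_force: 0.0
```

```bash
python3 - <<'E'
from h import *
c=r.camera_info("wrist");V=c["view"];print("cam",-V[:3,:3].T@V[:3,3])
s=r.get_state();print(s["tcp_pos"],s["eef_rot"],s["joints"],s["gripper_width"])
cv2.imwrite("pics/w3.png",r.capture("wrist"))
E
```

```text
cam [0.57201876 0.00679026 0.28672465]
[0.55071835 0.08228322 0.14704287] [ 1.79806854e+02 -3.51467869e-02 -7.45608862e+01] [ 2.86391122e+01  1.45218675e+01 -2.18714254e+01 -1.22517880e-02
 -5.38027766e+01 -1.31928052e+01] 0.04440550944926924
```

View pics/w3.png

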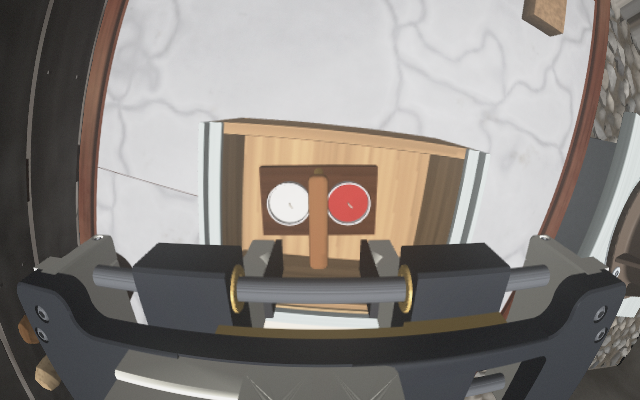

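The bar at (318,178)–(318,268) is centred between the fingers (midpoint about 320) and square to them, so I descend and close.

Emit:
jog_arm(deltas=[[[0, 0, 0.1, -2, 0], [0, 0, 0, -2, 0], [0, 0, 0, -1.5, 0], [0, 0, 0, -1, 0], [0, 0, 0, -0.5, 0], [0, 0, 0, 0, 0], [0, 0, 0, 0, 0]]], force=30)

```text
time_s: 10.1
tcp_pos: [0.5517, 0.0849, 0.0791]
eef_rot: [-180.0, 0.0, -74.5]
contact_force: [0.8, 0.1, -0.1]
gripper_width: 0.044
gripper_force: 0.0
```

```bash
python3 - <<'E'
from h import *
w=r.capture("wrist");cv2.imwrite("pics/w4.png",w[100:400,150:500])
print(r.get_state()["tcp_pos"],r.get_state()["contact_force"])
E
```

```text
[0.55167122 0.08489858 0.07909013] [0.54858158 0.09717012 0.53624577]
```

View pics/w4.png

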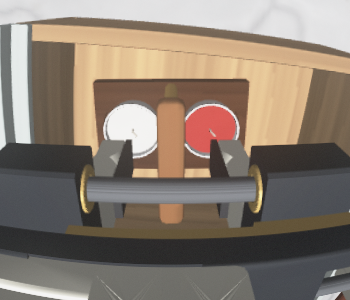

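The bar (crop x = 171) sits midway between the fingers (126 and 218). I close gently.

Emit:
jog_arm(deltas=[[[-0.3, 0, 0, -0.2, 0], [-0.5, 0, 0, 0, 0], [-0.6, 0, 0, 0, 0], [-0.65, 0, 0, 0, 0], [-0.7, 0, 0, 0, 0], [-0.8, 0, 0, 0, 0], [-1, 0, 0, 0, 0], [-1, 0, 0, 0, 0]]], force=30)

```text
time_s: 11.15
tcp_pos: [0.5515, 0.0849, 0.0766]
eef_rot: [-180.0, 0.0, -74.5]
contact_force: [1.5, 0.6, -0.9]
gripper_width: 0.0138
gripper_force: 30.0
```

Emit:
jog_arm(deltas=[[[-1, 0, 0, 0, 0], [-1, 0, 0, 0, 0], [-1, 0, 0, 0.2, 0], [-1, 0, 0, 0.3, 0], [-1, 0, 0, 0.5, 0], [-1, 0, 0, 0.5, 0], [-1, 0, 0, 0.3, 0], [-1, 0, 0, 0, 0]]])

```text
time_s: 12.15
tcp_pos: [0.5515, 0.0849, 0.0949]
eef_rot: [-180.0, 0.0, -74.5]
contact_force: [0.0, -0.1, -3.1]
gripper_width: 0.0137
gripper_force: 30.0
```

```bash
python3 - <<'E'
from h import *
s=r.get_state();print(s["tcp_pos"],s["contact_force"],s["moment"],s["gripper_width"],s["gripper_force"])
w=r.capture("wrist");cv2.imwrite("pics/w5.png",w[100:400,150:500])
E
```

```text
[0.55148417 0.08485433 0.09492942] [ 0.00502059 -0.1350058  -3.07970955] [ 0.10693626 -0.0206559   0.06501597] 0.013661910183091621 29.997788965702057
```

View pics/w5.png

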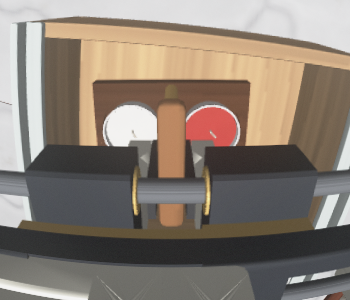

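The carrier is held with a 3.1 N load, level, and both lights are seated at (130,128) and (212,128) in the crop. I lift straight up and smoothly by 21 cm.

Emit:
jog_arm(deltas=[[[-1, 0, 0, 0.3, 0], [-1, 0, 0, 0.6, 0], [-1, 0, 0, 0.9, 0], [-1, 0, 0, 1, 0], [-1, 0, 0, 1, 0], [-1, 0, 0, 1, 0], [-1, 0, 0, 1, 0], [-1, 0, 0, 1, 0]]])

```text
time_s: 13.2
tcp_pos: [0.5513, 0.0847, 0.1632]
eef_rot: [-180.0, 0.0, -74.5]
contact_force: [-0.4, -0.4, -3.0]
gripper_width: 0.014
gripper_force: 30.0
```

Emit:
jog_arm(deltas=[[[-1, 0, 0, 1, 0], [-1, 0, 0, 1, 0], [-1, 0, 0, 1, 0], [-1, 0, 0, 1, 0], [-1, 0, 0, 1, 0], [-1, 0, 0, 1, 0], [-1, 0, 0, 1, 0], [-1, 0, 0, 1, 0]]])

```text
time_s: 14.2
tcp_pos: [0.5513, 0.0848, 0.2432]
eef_rot: [180.0, 0.0, -74.5]
contact_force: [0.1, -0.3, -4.0]
gripper_width: 0.0139
gripper_force: 30.0
```

Emit:
jog_arm(deltas=[[[-1, 0, 0, 1, 0], [-1, 0, 0, 1, 0], [-1, 0, 0, 1, 0], [-1, 0, 0, 1, 0], [-1, 0, 0, 1, 0], [-1, 0, 0, 0.8, 0], [-1, 0, 0, 0.5, 0], [-1, 0, 0, 0.2, 0]]])

```text
time_s: 15.2
tcp_pos: [0.5513, 0.0848, 0.3078]
eef_rot: [-180.0, 0.0, -74.5]
contact_force: [-0.6, -0.8, -3.5]
gripper_width: 0.0137
gripper_force: 30.0
```

Emit:
jog_arm(deltas=[[[-1, 0, 0, 0, 0], [-1, 0, 0, 0, 0], [-1, 0, 0, 0, 0], [-1, 0, 0, 0, 0], [-1, 0, 0, 0, 0], [-1, 0, 0, 0, 0], [-1, 0, 0, 0, 0], [-1, 0, 0, 0, 0]]])

```text
time_s: 16.2
tcp_pos: [0.5513, 0.0848, 0.3075]
eef_rot: [180.0, -0.0, -74.5]
contact_force: [-0.2, 0.9, -3.2]
gripper_width: 0.0134
gripper_force: 30.0
```

```bash
python3 - <<'E'
from h import *
s=r.get_state();print(s["tcp_pos"],s["contact_force"],s["moment"],s["gripper_width"],s["gripper_force"])
a=r.capture("scene")[60:260,230:430];w=r.capture("wrist")[100:300,200:450]
cv2.imwrite("pics/f.png",np.hstack([cv2.resize(a,(400,400)),cv2.resize(w,(400,400))]))
E
```

```text
[0.55130537 0.0847556  0.30754752] [-0.19679776  0.85514859 -3.21598162] [ 0.05065743  0.03271457 -0.01280251] 0.013362951014409014 29.99782294034958
```

View pics/f.png

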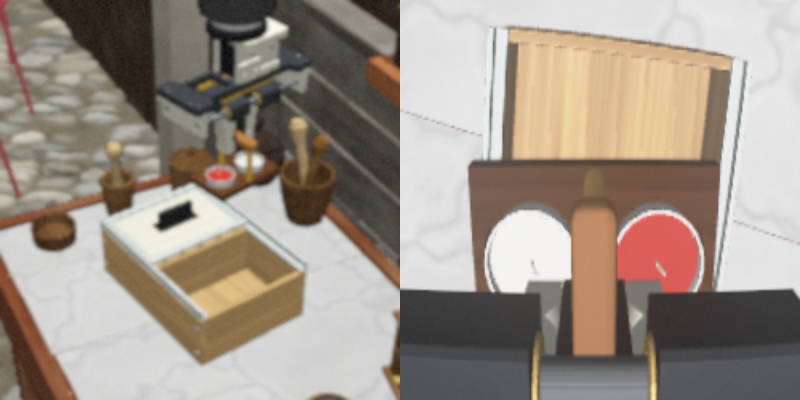

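The carrier hangs level above the box, with red at (220,178) and white at (250,160) on the left half, both seated in their wells. The cover is fully over the roof. The underside is at about 0.243 m. I hold still for three more seconds.

Emit:
jog_arm(deltas=[[[-1, 0, 0, 0, 0], [-1, 0, 0, 0, 0], [-1, 0, 0, 0, 0], [-1, 0, 0, 0, 0], [-1, 0, 0, 0, 0], [-1, 0, 0, 0, 0], [-1, 0, 0, 0, 0], [-1, 0, 0, 0, 0]]])

```text
time_s: 17.3
tcp_pos: [0.5513, 0.0848, 0.3076]
eef_rot: [180.0, 0.0, -74.5]
contact_force: [-0.2, 0.3, -3.0]
gripper_width: 0.0138
gripper_force: 30.0
```

Emit:
jog_arm(deltas=[[[-1, 0, 0, 0, 0], [-1, 0, 0, 0, 0], [-1, 0, 0, 0, 0], [-1, 0, 0, 0, 0], [-1, 0, 0, 0, 0], [-1, 0, 0, 0, 0], [-1, 0, 0, 0, 0], [-1, 0, 0, 0, 0]]])

```text
time_s: 18.3
tcp_pos: [0.5513, 0.0848, 0.3075]
eef_rot: [180.0, 0.0, -74.5]
contact_force: [-0.2, -0.2, -3.6]
gripper_width: 0.0133
gripper_force: 30.0
```

Emit:
jog_arm(deltas=[[[-1, 0, 0, 0, 0], [-1, 0, 0, 0, 0], [-1, 0, 0, 0, 0], [-1, 0, 0, 0, 0], [-1, 0, 0, 0, 0], [-1, 0, 0, 0, 0], [-1, 0, 0, 0, 0], [-1, 0, 0, 0, 0]]])

```text
time_s: 19.3
tcp_pos: [0.5513, 0.0848, 0.3076]
eef_rot: [180.0, 0.0, -74.5]
contact_force: [0.1, 0.2, -3.4]
gripper_width: 0.0137
gripper_force: 30.0
```

```bash
python3 -c "
from plant import r
s=r.get_state();print(s['tcp_pos'],s['gripper_force'],s['time_s']);print(r.close_job())"
```

```text
[0.55130787 0.08475047 0.3075733 ] 29.99782919883728 19.3
the job is handed in; nothing more can be done
None
```

I slid the cover open to its stop, lifted the carrier straight up with both tealights in their wells, held it level and still for about 4 s with its underside about 24 cm above the table (about 13.5 cm above the box's track tops), and handed the job in at 19.3 s; the hand-in gave no verdict.

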